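Vent a vacuum desiccator, break its stuck lid free and hold it ajar

ROBOT

A 6-joint arm with a two-finger parallel gripper is mounted at the origin on the work surface. World frame = base frame: x ahead of the robot, y to its left, z up, the work surface at z = 0. Lengths are in m, angles in rad, forces in N, time in s.
With the tool pointing down it reaches from about 0.425 to 0.95 m from the base axis. Payload 3.5 kg.
Tool frame: the origin (TCP) lies at the very end of the fingers, on their centre line; the grasp point (between the pads) lies 19 mm behind it; y points along the fingers, z is the direction in which the jaws open and shut, and the axes are right-handed (so a half turn about y gives the same grasp; the last joint's range is limited). The gripper opens to 85 mm and grips with 20 to 120 N. Pads are 22 mm wide; open, the fingers measure 114 mm over their backs; the gripper's body (76 mm by 85 mm) begins 54 mm behind the grasp point. The pads swing forward as they close: fully open they stand 13 mm farther back than shut.
Start: joints at [0.975, 0.286, 1.577, -0, 1.279, -0.15], TCP at [0.291, 0.609, 0.198] pointing down, gripper open.
Joint ranges: [-2.77, 2.77], [-0.9, 2.22], [0.21, 2.48], [-1.53, 4.67], [0.24, 2.81], [-2.84, 2.84]. Speed limits (rad/s): [2.79, 2.79, 3.14, 3.14, 3.14, 3.14].

INTERFACE

Orientations are given as a rotation vector (axis times angle).
In Python, from rig import ctrl, imaging gives the robot as it stands.
- The arm moves only by the tool jog_arm, never from a script. Its argument "commands" is a list of rows, each a list of 7 numbers: the opening, from -1 (shut) to 1 (fully open), then the shift along the world's x, y, z in m, then the turn, a rotation vector about the world's x, y, z in degrees. In form: [[jaw, dx, dy, dz, wx, wy, wz], ...]. A call has 1 to 8 rows; each row shifts and turns the commanded pose from where the row before left it; what a row does not reach is not made up. A row lasts 1/12 s, in which the tool goes at most 41.7 mm and 7.16 degrees, less where a joint would pass 70% of its speed; a pose out of reach is approached as far as the arm can. A call with a gripper value outside its range is refused whole. The fingers move at their own pace and stop on an object; the grip force is fixed at half the most. Time passes only in rows, so rows that do not move let the fingers close. It gives the time, the measured TCP pose, the force and the opening at its end, in the units of the state.
- ctrl.get_state(): the state, without advancing time (a new reading comes with each control period).
- imaging.camera(name): name is "scene" or "top"; returns the picture (384x512x3 uint8, red, green, blue); there is no depth.
- imaging.calibration(name): a dict with "fx", "fy", "cx", "cy" (pixels), "position" and "attitude" of the camera in the world. Camera axes: x right, y up, looking along -z (the intrinsics and any distortion apply to the point x, -y, -z); pixel columns grow to the right and rows downward; lengths in m; the calibration is good to about 2 mm. A picture is of the moment at which its call begins. calibration takes no time and is no camera call.
- ctrl.finish_job(): hands the job in, once; it reports no verdict.
Trained networks look in the newest picture that a camera, given by its name, has taken for a name from the list of things; names that differ only in an ending like _2 or _b are one class to them, and where a whole thing is asked for, a point or a joint stands for the part that bears it (a point fixed in the world has none). Each returns a list of dicts, best first, with "p" (0 to 1); they miss things now and then, are a little off and sometimes report something else, mostly with a low value. They report only what shows in the picture. A call takes as long as a camera call. They do not tell look-alikes from the thing itself.
- imaging.find_in(camera, thing): "location" ([row, column] in pixels, amid what is visible of it).
The state is a dict: "clock": time; "q": joint angles; "joint_vel": joint speeds; "joint_efforts": joint torques, N m; "ee_pos": TCP position; "tcp_rot": TCP orientation; "force": force on the tool from outside, world axes, zero at the start; "moment": the same for the moment, N m; "grip_width": opening from 0.0 (shut) to 1.0 (fully open).
Only numpy, scipy, OpenCV 4.12 (cv2) and the standard library are available. Lean on these libraries where they do the work, as an engineer would, in place of code of your own. Each camera call takes 0.05 s, during which the arm holds its last target.

TASK

The vacuum desiccator's lid has stuck in its rubber seal overnight: first let the air in by turning the tap's key until it lies in line with the hose spout, then take the lid by its knob and pull until the seal lets go, without ever jerking the lid wide open (four centimetres or more). Finish while still holding the lid by the knob, level and about a finger's width (10 to 15 mm) clear of the rim, so that the crucibles inside can breathe; leave the tap open and everything else on the bench where it stands.

Things in the scene. Friction and masses are not known exactly. Their poses are not given: they have to be found in the camera images.
- tap (a joint): Angle of the tap's key, rad. 0 to 0.3 at the start (shut: the key lies across the spout); it is turned anticlockwise seen from above, and at 1.571 it meets its stop, in line with the spout (open). It stays where it is left; turning takes about 0.05 N m. The tap counts as open above 1.25.
- tap_grip (a point): Middle of the tap's white key, on its vertical turning axis, 125 mm above the bench. The key is a flat upright wing 46 mm long, 10 mm thick, 24 mm high (12 mm below to 12 mm above this point); x runs along the wing, z up, turning with the key. It is 155 mm from the desiccator's axis, 32 mm outside the flange when in line. The tap body (24 mm across) tops out 28 mm below this point.
- seat (a point): Centre of the desiccator base's rim, at the level of its flat top, 112 mm above the bench; z is up, -y points along the tap and its hose spout. The base is a clear round pot 162 mm across, its flange 200 mm across and 12 mm thick, on a heavy steel stand; it does not shift. The spout ends 197 mm from the axis, 82 mm above the bench.
- knob (a point): Middle of the lid's black cylindrical knob, 34 mm across, 28 mm high (14 mm below to 14 mm above this point), on a 22 mm neck 16 mm long on top of the clear dome. On the lid's axis, 108 mm above the underside of the lid's rubber ring, 220 mm above the bench while the lid is shut. The lid is loose, about 0.42 kg, 200 mm across.
- lid_rim (a point): Centre of the lid's underside, at the bottom of its flat rubber ring (187 mm across); z is the lid's axis, up. At seat while shut; its height above it is the gap. A rubber bead on the lid is stuck under a springy lip in the bore: it resists a straight pull with 8 to 16 N at its peak, at about 1 mm of gap (the weight comes on top), fading to nothing by 7 mm.
- beaker: Clear glass beaker, 68 mm across, 85 mm high; stands near the desiccator. Leave alone. Origin: centre of its underside.
- crucible: Small white porcelain crucible, 44 mm across, 34 mm high; stands near the desiccator. Leave alone. Origin: centre of its underside.
- reagent_jar: Brown glass jar, 68 mm across, 105 mm high. Leave alone. Origin: centre of its underside.
- flask: Conical glass flask, 82 mm across, 122 mm high. Leave alone. Origin: centre of its underside.
- wash_bottle: White plastic bottle, 62 mm across, 160 mm high. Leave alone. Origin: centre of its underside.
- tongs: Steel crucible tongs lying on the bench, 215 mm long along x, 52 mm wide, 9 mm high. Leave alone. Origin: under the rivet.
- pen: Steel pen lying on the bench, 136 mm long along x, 11 mm thick. Leave alone. Origin: under its middle.
- glasses_case: Red spectacle case lying on the bench, 150 x 58 x 36 mm. Leave alone. Origin: centre of its underside.
Not all that is in view belongs to the job. Leave any pink or purple look-alike of the part that bears knob alone.

How it is judged:
By the outcome, as a careful person would: the job done as asked, in the order asked, and still so for the second after the job is handed in, while the arm keeps its last pose, push and grip.
It also fails if it takes over 51 s, if anything falls off the work surface, if the arm or the gripper's body presses on something with over 40 N, if the wrist force passes 120 N, or if a joint passes its speed limit or range.

## Working session

There is one attempt and no reset: what is moved stays moved. The work goes in short steps, Python scripts to look and compute and a tool call to move; the robot and the scene stay as the last step left them, time stands still between calls to the robot, and variables do not carry over. Pictures are saved under pics/ and viewed, and the job is handed in when it is done.

Besides the shell and the picture viewer there is one more tool, called after ">>>" as a command line: name --pt "numbers of a row" for each row, then --argument value for the rest. jog_arm: Moves the arm, as the interface text tells. Its arguments: {"type":"object","properties":{"commands":{"type":"array","items":{"type":"array","items":{"type":"number"}}}},"required":["commands"]}

```bash
ls; mkdir -p pics
cat > h.py <<'E'
import numpy as np, cv2
from scipy.spatial.transform import Rotation as R
from rig import ctrl, imaging
def ray(cam,rc):
    c=imaging.calibration(cam); A=np.array(c['attitude'],float)
    M=A if A.shape==(3,3) else R.from_rotvec(A).as_matrix()
    d=M@np.array([(rc[1]-c['cx'])/c['fx'],-(rc[0]-c['cy'])/c['fy'],-1.])
    return np.array(c['position'],float),d
def atz(cam,rc,z):
    p,d=ray(cam,rc); return p+d*(z-p[2])/d[2]
def proj(cam,P):
    c=imaging.calibration(cam); A=np.array(c['attitude'],float)
    M=A if A.shape==(3,3) else R.from_rotvec(A).as_matrix()
    v=M.T@(np.array(P)-np.array(c['position'])); return [c['cy']-c['fy']*v[1]/-v[2], c['cx']+c['fx']*v[0]/-v[2]]
E
python3 - <<'E'
from h import *
for n in ('scene','top'):
    im=imaging.camera(n); cv2.imwrite(f'pics/{n}0.png',im[:,:,::-1]); print(n,imaging.calibration(n))
    for t,z in (('tap',.125),('knob',.22),('lid_rim',.112)):
        for r in imaging.find_in(n,t)[:3]: print(t,r,atz(n,r['location'],z).round(3))
print(ctrl.get_state())
E
```

```text
pics
scene {'fx': 381.04720210946545, 'fy': 381.04720210946545, 'cx': 253.79159266085867, 'cy': 196.54224554430107, 'position': array([1.14219056, 0.72868003, 0.9900415 ]), 'attitude': array([0.3720323 , 1.06203254, 2.25186172])}
tap {'location': [201.8, 261.4], 'p': 0.41} [ 0.481 -0.042  0.125]
tap {'location': [169.4, 229.7], 'p': 0.16} [ 0.45  -0.269  0.125]
knob {'location': [186.1, 267.9], 'p': 0.87} [ 0.486 -0.004  0.22 ]
knob {'location': [210.0, 218.4], 'p': 0.79} [ 0.679 -0.012  0.22 ]
knob {'location': [240.0, 361.6], 'p': 0.78} [0.446 0.346 0.22 ]
lid_rim {'location': [187.4, 267.8], 'p': 0.78} [ 0.4   -0.101  0.112]
lid_rim {'location': [232.4, 269.5], 'p': 0.75} [0.55  0.08  0.112]
lid_rim {'location': [212.3, 214.7], 'p': 0.74} [ 0.631 -0.114  0.112]
top {'fx': 449.4090360924166, 'fy': 449.4090360924166, 'cx': 249.77683244191115, 'cy': 187.64323488239685, 'position': array([ 0.27254947, -0.06196998,  1.69874333]), 'attitude': array([ 0.13366098, -0.10982014, -1.58854431])}
tap {'location': [196.6, 250.1], 'p': 0.58} [ 0.486 -0.041  0.125]
knob {'location': [259.3, 171.9
[... 315 characters left out ...]
'location': [174.1, 211.4], 'p': 0.7} [0.572 0.097 0.112]
{'clock': 0.4, 'q': array([ 9.75017238e-01,  2.86430201e-01,  1.57687963e+00, -3.94504731e-05,
        1.27855099e+00, -1.50025732e-01]), 'joint_vel': array([-0.00122363, -0.00146255, -0.00139934,  0.00137564,  0.00028701,
        0.00038673]), 'joint_efforts': array([-4.70119830e-04, -4.05291152e+01, -2.92354918e+01, -9.93266508e-05,
        2.02269010e-03, -1.46683408e-05]), 'ee_pos': array([0.2909653 , 0.60896796, 0.19804057]), 'tcp_rot': array([-1.54264829,  0.34962174, -0.34952286]), 'force': array([ 0.71972493, -0.42058266, -0.8018381 ]), 'moment': array([-0.00643734,  0.03854395, -0.00503679]), 'grip_width': 1.0027962319010257}
```

View pics/scene0.png

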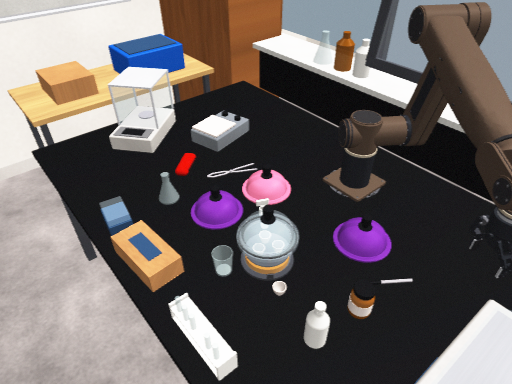

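View pics/top0.png

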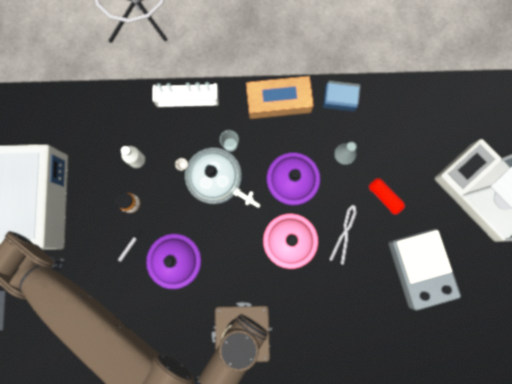

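The clear desiccator is at top (175,212) and scene (240,268). The knob-like candidates in the top view are the clear lid (175,212), purple (178,294), purple (261,172) and pink (240,291). Only the clear one has a tap and a base, so it is the one meant. I'll confirm it in a crop.

Run:
```python
import cv2,numpy as np
a=cv2.imread('pics/scene0.png')[175:285,205:315]; b=cv2.imread('pics/top0.png')[125:225,170:270]
a=cv2.resize(a,(560,560),interpolation=cv2.INTER_CUBIC)[:, :400] if 0 else cv2.resize(a,(400,400),interpolation=cv2.INTER_CUBIC)
b=cv2.resize(b,(400,400),interpolation=cv2.INTER_CUBIC)
cv2.imwrite('pics/crop0.png',np.hstack([a,b]))
```

```text
(no output)
```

View pics/crop0.png

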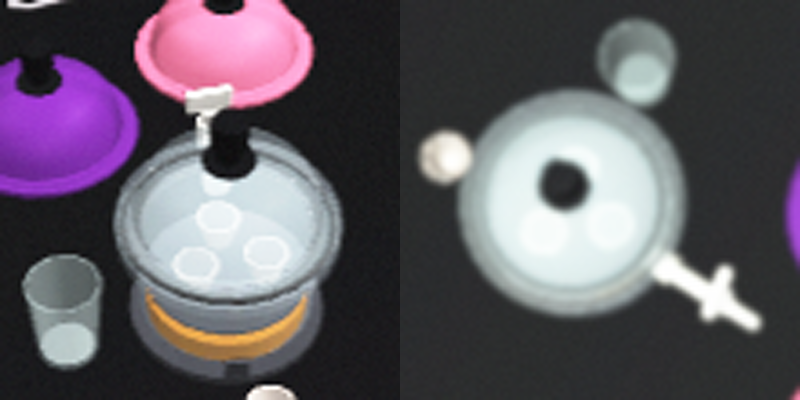

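Run:
```python
from h import *
def tri(a,b):
    p,d=ray('scene',a);q,e=ray('top',b);d/=np.linalg.norm(d);e/=np.linalg.norm(e)
    s=np.linalg.lstsq(np.c_[d,-e],q-p,rcond=None)[0];x=p+s[0]*d;y=q+s[1]*e
    return ((x+y)/2).round(4),np.linalg.norm(x-y).round(4)
print('knob',tri((216.8,268.3),(171.2,211)),'key',tri((202.2,262.5),(198.2,249.3)))
print('knob z.22',atz('scene',(216.8,268.3),.222),atz('top',(171.2,211),.23))
print('key',atz('scene',(202.2,262.5),.127),atz('top',(198.2,249.3),.132))
print('rim',atz('top',(175.75,213),.125))
print('spout end',atz('top',(125+323/4,170+752/4-100),.09))
a=atz('top',(125+268/4,170+(728-400)/4),.135);b=atz('top',(125+318/4,170+(708-400)/4),.135)
print('wing',a,b,np.degrees(np.arctan2(*(b-a)[1::-1])))
for n in('beaker','crucible'):
    for r in imaging.find_in('top',n)[:1]: print(n,r,atz('top',r['location'],.03))
```

```text
knob (array([0.5662, 0.0897, 0.197 ]), np.float64(0.0009)) key (array([ 0.48  , -0.0378,  0.1251]), np.float64(0.0009))
knob z.22 [0.58401813 0.11014349 0.222     ] [0.56000722 0.08608582 0.23      ]
key [ 0.48113331 -0.03579242  0.127     ] [ 0.47942681 -0.03823233  0.132     ]
rim [0.56388424 0.08964249 0.125     ]
spout end [ 0.45687994 -0.06836765  0.09      ]
wing [ 0.50079959 -0.04820616  0.135     ] [ 0.45696734 -0.02978394  0.135     ] 157.20350702194466
beaker {'location': [174.8, 212.4], 'p': 0.72} [0.58517329 0.10103907 0.03      ]
crucible {'location': [162.8, 181.3], 'p': 0.48} [0.63427291 0.21907008 0.03      ]
```

Run:
```python
from h import *
s=ctrl.get_state();M=R.from_rotvec(s['tcp_rot']).as_matrix();print(M.round(3),s['ee_pos'])
print('z yaw',np.degrees(np.arctan2(M[1,2],M[0,2])))
for P in ([.562,.088,.22],[.5625,.088,.234],[.48,-.038,.137]): print(proj('scene',P),proj('top',P))
```

```text
[[ 0.902 -0.     0.431]
 [-0.431 -0.     0.902]
 [-0.    -1.    -0.   ]] [0.29098516 0.60901149 0.19819269]
z yaw 64.4585241547795
[np.float64(210.3214533550974), np.float64(268.9499918354833)] [np.float64(171.19572469016748), np.float64(210.7302130189496)]
[np.float64(206.91793430817128), np.float64(268.9099888745102)] [np.float64(170.24793741230704), np.float64(210.29730646101913)]
[np.float64(199.55890889945886), np.float64(262.3570596813239)] [np.float64(197.85304692868266), np.float64(249.20517172635752)]
```

>>> jog_arm --pt "-0.05 0 0 0.04 0 0 -7" --pt "-0.05 0 0 0.04 0 0 -7" --pt "-0.05 0.008 -0.026 0.04 0 0 -7" --pt "-0.05 0.008 -0.026 0.03 0 0 -7" --pt "-0.05 0.008 -0.026 0 0 0 -7" --pt "-0.05 0.008 -0.026 0 0 0 -7" --pt "-0.05 0.008 -0.026 0 0 0 -7" --pt "-0.05 0.008 -0.026 0 0 0 -7"

```text
clock: 1.17
ee_pos: [0.3381, 0.4554, 0.3431]
tcp_rot: [-1.272, 1.104, -1.104]
force: [-0.2, 0.7, -0.4]
grip_width: 0.48
```

>>> jog_arm --pt "-0.05 0.008 -0.026 0 0 0 -7" --pt "-0.05 0.008 -0.026 0 0 0 -7" --pt "-0.05 0.008 -0.026 0 0 0 -7" --pt "-0.05 0.008 -0.026 0 0 0 -7" --pt "-0.05 0.008 -0.026 0 0 0 -7" --pt "-0.05 0.008 -0.026 0 0 0 -7" --pt "-0.05 0.008 -0.026 0 0 0 -7" --pt "-0.05 0.008 -0.026 0 0 0 -7"

```text
clock: 1.83
ee_pos: [0.402, 0.2474, 0.343]
tcp_rot: [-0.69, 1.792, -1.793]
force: [-0.4, 0.2, 0.9]
grip_width: 0.477
```

>>> jog_arm --pt "-0.05 0.008 -0.026 0 0 0 -7" --pt "-0.05 0.008 -0.026 0 0 0 -7" --pt "-0.05 0.008 -0.026 0 0 0 -7" --pt "-0.05 0.008 -0.026 0 0 0 -7" --pt "-0.05 0.008 -0.026 0 0 0 -7" --pt "-0.05 0.008 -0.026 0 0 0 -7" --pt "-0.05 0.008 -0.026 0 0 0 -7" --pt "-0.05 0 0 0 0 0 -7"

```text
clock: 2.5
ee_pos: [0.4588, 0.063, 0.3426]
tcp_rot: [-0.26, -2.088, 2.092]
force: [-0.9, 1.0, 0.8]
grip_width: 0.476
```

>>> jog_arm --pt "-0.05 0.005 -0.025 0 0 0 -5" --pt "-0.05 0.005 -0.025 0 0 0 -4.5" --pt "-0.05 0.005 -0.025 0 0 0 0" --pt "-0.05 0.006 -0.026 -0.03 0 0 0" --pt "-0.05 0 0 -0.04 0 0 0" --pt "-0.05 0 0 -0.04 0 0 0" --pt "-0.05 0 0 -0.04 0 0 0" --pt "-0.05 0 0 0 0 0 0"

```text
clock: 3.17
ee_pos: [0.4725, -0.0329, 0.1831]
tcp_rot: [-0.389, -1.994, 1.991]
force: [-0.6, 0.5, -1.6]
grip_width: 0.475
```

Run:
```python
from h import *
o=[]
for n,(r,c) in (('scene',(205,265)),('top',(190,235))):
    im=imaging.camera(n)[:,:,::-1]; r,c=int(r),int(c)
    o.append(cv2.resize(im[r-50:r+50,c-50:c+50],(400,400),interpolation=cv2.INTER_CUBIC))
cv2.imwrite('pics/c1.png',np.hstack(o)); s=ctrl.get_state();print(s['ee_pos'],s['q'])
M=R.from_rotvec(s['tcp_rot']).as_matrix();print(np.degrees(np.arctan2(M[1,2],M[0,2])),M[:,1])
```

```text
[ 0.47811029 -0.03416672  0.19211172] [-2.83407749e-01 -1.49373769e-01  2.04802757e+00 -3.81433322e-05
  1.24596155e+00  1.68960390e+00]
-113.04450614841436 [-2.91221746e-03  8.10525497e-04 -9.99995431e-01]
```

View pics/c1.png

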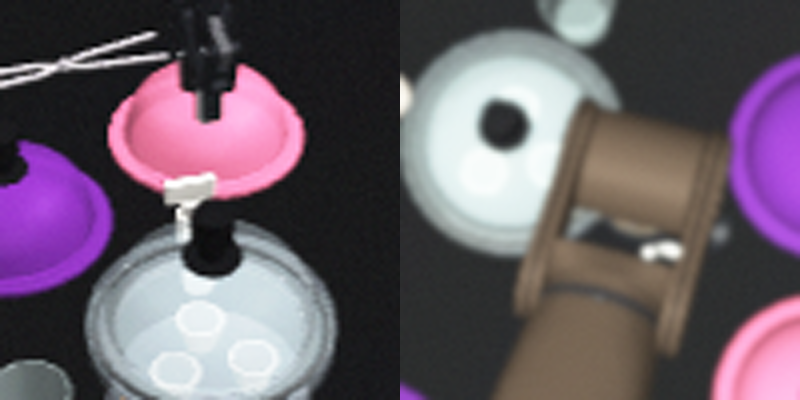

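Run:
```python
from h import *
s=ctrl.get_state();p=s['ee_pos'];M=R.from_rotvec(s['tcp_rot']).as_matrix();print(p)
f=lambda P:[((np.array(proj('scene',P))-[155,215])*4).round(0)[::-1]]
print('tcp',f(p),f(p+M[:,2]*.02),f(p-M[:,2]*.02),f(p-M[:,2]*.02+[0,0,.013]))
K=np.array([.480,-.038,.125]);print('key',f(K))
for a in(-23,-30): 
  u=np.array([np.cos(np.radians(a)),np.sin(np.radians(a)),0])*.023
  print(a,[f(K+e*u+[0,0,z]) for e in(-1,1) for z in(-.012,.012)])
```

```text
[ 0.47811029 -0.03416672  0.19211172]
tcp [array([195., 130.])] [array([187., 116.])] [array([202., 144.])] [array([202., 132.])]
key [array([189., 189.])]
-23 [[array([214., 194.])], [array([215., 173.])], [array([164., 204.])], [array([164., 183.])]]
-30 [[array([215., 196.])], [array([215., 175.])], [array([163., 202.])], [array([163., 181.])]]
```

>>> jog_arm --pt "-0.05 0 0 0 0 0 0" --pt "-0.05 0 0 -0.03 0 0 0" --pt "-0.05 0 0 -0.025 0 0 0" --pt "-0.05 0 0 -0.01 0 0 0" --pt "-0.05 0 0 0 0 0 0" --pt "-0.05 0 0 0 0 0 0"

```text
clock: 3.77
ee_pos: [0.4805, -0.0347, 0.13]
tcp_rot: [-0.411, -2.002, 2.002]
force: [-0.5, 0.3, 1.0]
grip_width: 0.477
```

>>> jog_arm --pt "-0.05 -0.0005 -0.0035 0 0 0 0" --pt "-0.05 0 0 -0.01 0 0 0" --pt "-0.05 0 0 -0.008 0 0 0" --pt "-0.05 0 0 0 0 0 0" --pt "-0.05 0 0 0 0 0 0"

```text
clock: 4.18
ee_pos: [0.4778, -0.0377, 0.1089]
tcp_rot: [-0.406, -2.0, 1.999]
force: [0.9, -0.1, 0.4]
grip_width: 0.469
```

Run:
```python
from h import *
o=[]
for n,(r,c) in (('scene',(205,265)),('top',(190,235))):
    im=imaging.camera(n)[:,:,::-1]; r,c=int(r),int(c)
    o.append(cv2.resize(im[r-50:r+50,c-50:c+50],(400,400),interpolation=cv2.INTER_CUBIC))
cv2.imwrite('pics/c2.png',np.hstack(o)); s=ctrl.get_state();print(s['ee_pos'],s['q'],s['force'],s['moment'])
```

```text
[ 0.4783795  -0.03785032  0.10962196] [-2.90809113e-01 -5.53012416e-02  2.12214617e+00  1.39742909e-05
  1.07495980e+00  1.68215491e+00] [-0.86261784 -0.0196856   0.73428583] [0.01727352 0.02647042 0.02209477]
```

View pics/c2.png

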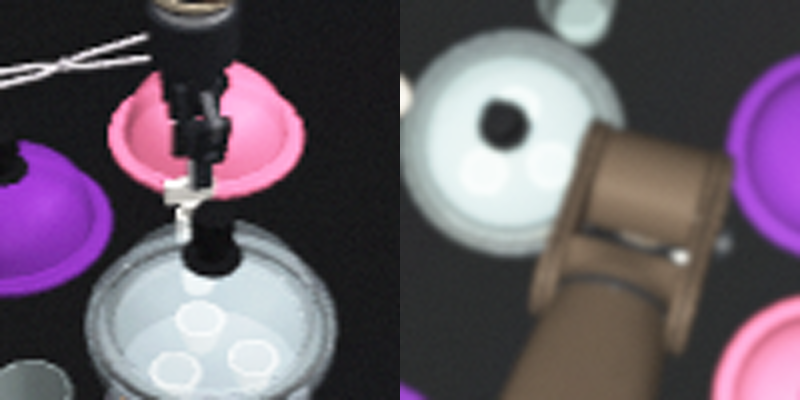

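The fingers straddle the key: near finger at crop (201,170), key centre at crop (190,189), and the far finger hidden behind. I'll close on it.

>>> jog_arm --pt "-1 0 0 0 0 0 0" --pt "-1 0 0 0 0 0 0" --pt "-1 0 0 0 0 0 0" --pt "-1 0 0 0 0 0 0" --pt "-1 0 0 0 0 0 0"

```text
clock: 4.7
ee_pos: [0.4785, -0.0379, 0.1098]
tcp_rot: [-0.408, -2.0, 2.001]
force: [-0.5, 0.2, 0.9]
grip_width: -0.001
```

Run:
```python
from h import *
o=[]
for n,(r,c) in (('scene',(200,265)),('top',(190,240))):
    im=imaging.camera(n)[:,:,::-1]; r,c=int(r),int(c)
    o.append(cv2.resize(im[r-30:r+30,c-30:c+30],(400,400),interpolation=cv2.INTER_CUBIC))
cv2.imwrite('pics/c3.png',np.hstack(o)); s=ctrl.get_state();print(s['ee_pos'],s['grip_width'],s['force'],s['moment'])
print(((np.array(proj('scene',s['ee_pos']))-[170,235])*400/60)[::-1])
```

```text
[ 0.47841513 -0.03786226  0.10973328] 0.0019121436884793816 [-0.46783654  0.53583428 -0.76318512] [-0.04261919 -0.02149426  0.00037224]
[184.45882944 235.4252539 ]
```

View pics/c3.png

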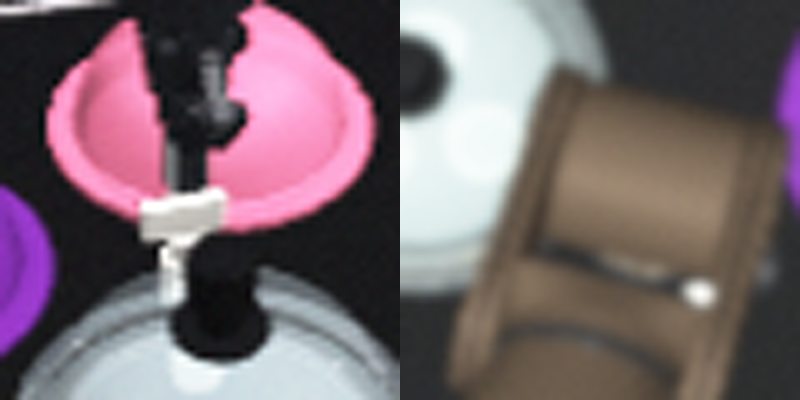

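```bash
python3 - <<'E'
from h import *
s=ctrl.get_state();p=s['ee_pos'];M=R.from_rotvec(s['tcp_rot']).as_matrix()
f=lambda P:((np.array(proj('scene',P))-[155,215])*4).round(0)[::-1]
for w in(.02,.027,.034):
  for dz in (0,.006,.02): print(w,dz,f(p-M[:,2]*w+[0,0,dz]),f(p+M[:,2]*w+[0,0,dz]))
print(M[:,2])
E
python3 - <<'E'
import cv2
a=cv2.imread('pics/c2.png')[100:260,120:280]
b=cv2.imread('pics/c1.png')[0:260,120:280]
cv2.imwrite('pics/c2b.png',cv2.resize(a,(480,480)))
E
```

```text
0.02 0 [198. 216.] [184. 187.]
0.02 0.006 [198. 210.] [184. 182.]
0.02 0.02 [198. 198.] [184. 170.]
0.027 0 [200. 221.] [182. 182.]
0.027 0.006 [200. 216.] [182. 177.]
0.027 0.02 [200. 203.] [182. 165.]
0.034 0 [202. 226.] [179. 177.]
0.034 0.006 [203. 221.] [179. 172.]
0.034 0.02 [203. 209.] [179. 160.]
[-3.91384364e-01 -9.20227298e-01 -1.45858459e-05]
```

View pics/c2b.png

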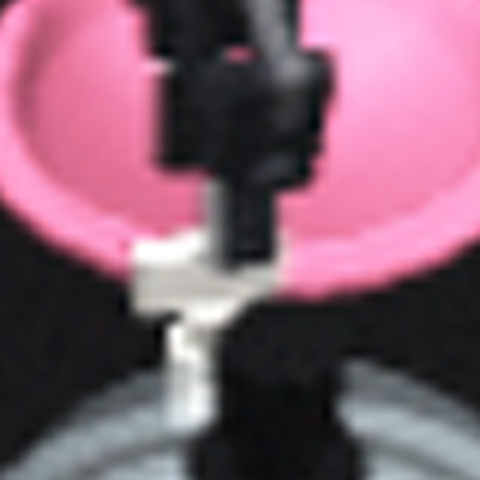

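>>> jog_arm --pt "-1 0 0 0.03 0 0 0" --pt "-1 0 0 0.02 0 0 0" --pt "-1 0 0 0 0 0 0" --pt "-1 0 0 0 0 0 0" --pt "-1 0 0 0 0 0 0"

```text
clock: 5.22
ee_pos: [0.4779, -0.0377, 0.1589]
tcp_rot: [-0.407, -2.0, 2.0]
force: [0.1, 0.4, -0.3]
grip_width: -0.001
```

Run:
```python
from h import *
im=imaging.camera('scene')[:,:,::-1]
o=cv2.resize(im[140:240,215:315],(600,600),interpolation=cv2.INTER_CUBIC)
s=ctrl.get_state();p=s['ee_pos'];print(p,s['grip_width'])
for dz,c in((0,(0,255,0)),(.019,(255,255,0)),(.0445,(0,255,255))):
    r,cc=proj('scene',p+[0,0,dz]); cv2.circle(o,(int((cc-215+.5)*6),int((r-140+.5)*6)),4,c,1)
cv2.imwrite('pics/c4.png',o)
```

```text
[ 0.47748947 -0.03760141  0.1583092 ] -0.0024545926906597254
```

View pics/c4.png

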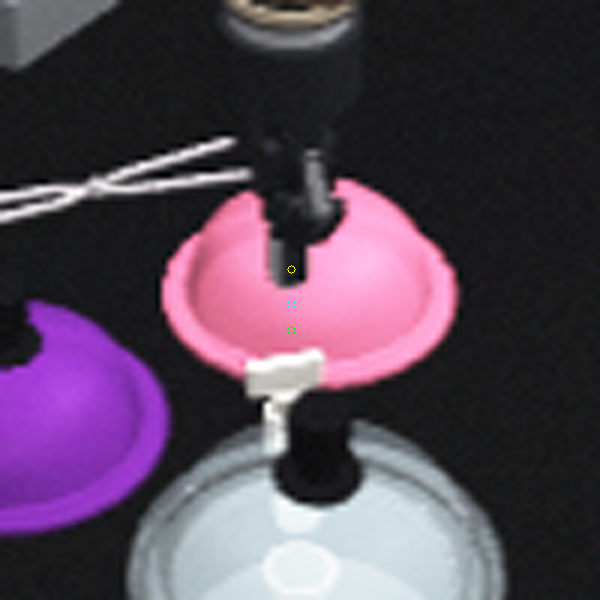

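>>> jog_arm --pt "-1 0.001 0 -0.03 0 0 0" --pt "-1 0 0 -0.018 0 0 0" --pt "-1 0 0 0 0 0 0" --pt "-1 0 0 -0.002 0 0 0" --pt "-1 0 0 -0.002 0 0 0" --pt "-1 0 0 0 0 0 0"

```text
clock: 5.77
ee_pos: [0.4799, -0.038, 0.1083]
tcp_rot: [-0.409, -2.001, 2.001]
force: [-0.6, 0.5, -0.6]
grip_width: 0.002
```

>>> jog_arm --pt "-1 0 0 -0.002 0 0 0" --pt "-1 0 0 0 0 0 0"

```text
clock: 5.93
ee_pos: [0.4799, -0.038, 0.1063]
tcp_rot: [-0.409, -2.001, 2.001]
force: [0.6, 0.6, 0.5]
grip_width: 0.0
```

>>> jog_arm --pt "-1 0 0 -0.002 0 0 0" --pt "-1 0 0 0 0 0 0"

```text
clock: 6.1
ee_pos: [0.4795, -0.0379, 0.1038]
tcp_rot: [-0.408, -2.0, 2.001]
force: [-0.7, 0.0, 0.4]
grip_width: 0.001
```

>>> jog_arm --pt "-1 0 0 -0.002 0 0 0" --pt "-1 0 0 0 0 0 0"

```text
clock: 6.27
ee_pos: [0.4798, -0.038, 0.1029]
tcp_rot: [-0.408, -2.001, 2.001]
force: [-1.7, 0.6, 5.8]
grip_width: -0.002
```

>>> jog_arm --pt "-1 0 0 -0.002 0 0 0" --pt "-1 0 0 0 0 0 0"

```text
clock: 6.43
ee_pos: [0.4799, -0.038, 0.1028]
tcp_rot: [-0.407, -2.0, 2.001]
force: [-6.3, 1.8, 14.4]
grip_width: 0.001
```

Contact with the key's top (137 mm) came at a reported TCP of 0.103. So the real fingertips sit about 34 mm higher than the reported TCP, which matches the picture. I'll lift, open and go down by the corrected amount.

>>> jog_arm --pt "-1 0 0 0.02 0 0 0" --pt "-0.05 0 0 0 0 0 0" --pt "-0.05 0 0 0 0 0 0" --pt "-0.05 0 0 0 0 0 0" --pt "-0.05 0 0 0 0 0 0" --pt "-0.05 0 0 0 0 0 0"

```text
clock: 6.93
ee_pos: [0.4787, -0.0377, 0.1185]
tcp_rot: [-0.406, -2.0, 1.999]
force: [-0.4, -0.5, -0.5]
grip_width: 0.472
```

>>> jog_arm --pt "-0.05 0 0 -0.015 0 0 0" --pt "-0.05 0 0 -0.015 0 0 0" --pt "-0.05 0 0 0 0 0 0" --pt "-0.05 0 0 0 0 0 0"

```text
clock: 7.27
ee_pos: [0.4783, -0.0375, 0.0884]
tcp_rot: [-0.404, -1.999, 1.999]
force: [0.2, -1.2, 0.5]
grip_width: 0.477
```

>>> jog_arm --pt "-0.05 0.001 0 -0.014 0 0 0" --pt "-0.05 0 0 0 0 0 0" --pt "-0.05 0 0 0 0 0 0"

```text
clock: 7.52
ee_pos: [0.4802, -0.0378, 0.0758]
tcp_rot: [-0.407, -2.0, 2.0]
force: [0.3, -0.1, 1.1]
grip_width: 0.478
```

>>> jog_arm --pt "-1 0 0 0 0 0 0" --pt "-1 0 0 0 0 0 0" --pt "-1 0 0 0 0 0 0" --pt "-1 0 0 0 0 0 0"

```text
clock: 7.85
ee_pos: [0.4809, -0.0383, 0.0769]
tcp_rot: [-0.409, -2.0, 2.002]
force: [-2.3, -1.3, 5.3]
grip_width: 0.174
```

>>> jog_arm --pt "-1 0 0 0 0 0 0" --pt "-1 0 0 0 0 0 0"

```text
clock: 8.02
ee_pos: [0.4809, -0.0383, 0.0769]
tcp_rot: [-0.409, -2.0, 2.002]
force: [-3.1, -1.1, 5.9]
grip_width: 0.176
```

Run:
```python
from h import *
im=imaging.camera('scene')[:,:,::-1]
o=cv2.resize(im[160:230,230:300],(560,560),interpolation=cv2.INTER_CUBIC)
s=ctrl.get_state();print(s['ee_pos'],s['grip_width'],s['force'],s['moment'])
cv2.imwrite('pics/c5.png',o)
```

```text
[ 0.48094176 -0.03827105  0.07691456] 0.17426195457937374 [-2.05238684 -0.88832336  5.93873568] [-0.19507458  0.41875629  0.03006215]
```

View pics/c5.png

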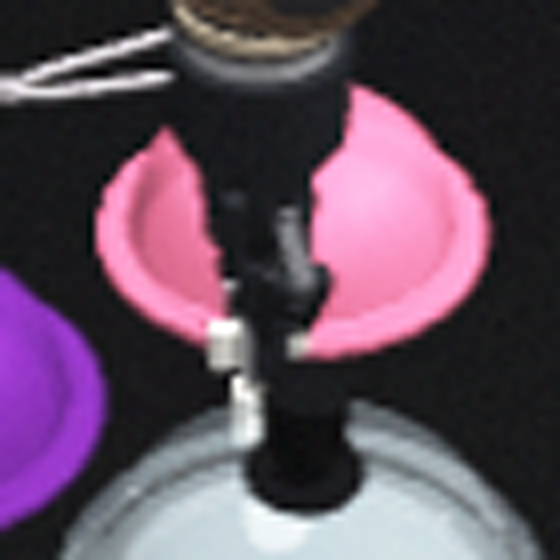

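>>> jog_arm --pt "-1 0 0 0 0 0 5" --pt "-1 0 0 0 0 0 5" --pt "-1 0 0 0 0 0 5" --pt "-1 0 0 0 0 0 5"

```text
clock: 8.4
ee_pos: [0.481, -0.0379, 0.0769]
tcp_rot: [-0.055, -2.197, 2.197]
force: [-1.5, 0.2, 6.7]
grip_width: 0.173
```

```bash
cat > st.py <<'E'
from h import *
s=ctrl.get_state();M=R.from_rotvec(s['tcp_rot']).as_matrix()
print('yaw',np.degrees(np.arctan2(M[1,2],M[0,2])).round(2),'down',M[:,1].round(3),s['ee_pos'].round(4),s['grip_width'],s['force'].round(1),s['moment'].round(3),'q6',s['q'][5])
E
python3 st.py
```

```text
yaw -92.82 down [ 0.001 -0.    -1.   ] [ 0.481  -0.0379  0.0769] 0.173271910091934 [-1.5  0.2  6.7] [ 0.048  0.325 -0.066] q6 1.3303010660516785
```

>>> jog_arm --pt "-1 0 0 0 0 0 7" --pt "-1 0 0 0 0 0 7" --pt "-1 0 0 0 0 0 7" --pt "-1 0 0 0 0 0 7" --pt "-1 0 0 0 0 0 7" --pt "-1 0 0 0 0 0 7" --pt "-1 0 0 0 0 0 7" --pt "-1 0 0 0 0 0 5"

```text
clock: 9.07
ee_pos: [0.4806, -0.0371, 0.0769]
tcp_rot: [-0.808, 1.689, -1.686]
force: [-3.9, 2.4, 7.3]
grip_width: 0.173
```

```bash
python3 st.py
python3 - <<'E'
from h import *
o=[]
for n,(r,c) in (('scene',(200,265)),('top',(190,240))):
    im=imaging.camera(n)[:,:,::-1]
    o.append(cv2.resize(im[r-30:r+30,c-30:c+30],(400,400),interpolation=cv2.INTER_CUBIC))
cv2.imwrite('pics/c6.png',np.hstack(o))
E
python3 st.py
```

```text
yaw -38.77 down [ 0.     0.002 -1.   ] [ 0.4806 -0.0371  0.0769] 0.17325457547955903 [-3.9  2.4  7.3] [ 0.401  0.494 -0.077] q6 0.3865774017032075
yaw -38.95 down [ 0.     0.002 -1.   ] [ 0.4806 -0.0371  0.0769] 0.17368729987926512 [-2.9  2.3  7.1] [ 0.469  0.53  -0.032] q6 0.3898722036935359
```

View pics/c6.png

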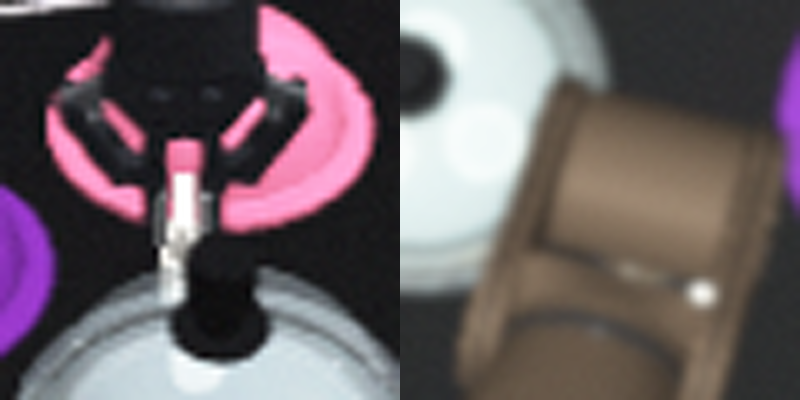

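>>> jog_arm --pt "-1 0 0 0 0 0 3" --pt "-1 0 0 0 0 0 2" --pt "-1 0 0 0 0 0 0"

```text
clock: 9.42
ee_pos: [0.4806, -0.0371, 0.0769]
tcp_rot: [-0.867, 1.632, -1.63]
force: [-3.3, 3.1, 6.1]
grip_width: 0.175
```

```bash
python3 st.py
```

```text
yaw -33.99 down [-0.     0.002 -1.   ] [ 0.4806 -0.0371  0.0769] 0.1746352264774443 [-3.3  3.1  6.1] [0.413 0.576 0.047] q6 0.3032528809710903
```

>>> jog_arm --pt "-1 0 0 0 0 0 2" --pt "-1 0 0 0 0 0 0"

```text
clock: 9.58
ee_pos: [0.4806, -0.0371, 0.0769]
tcp_rot: [-0.89, 1.609, -1.606]
force: [-3.1, 2.5, 7.6]
grip_width: 0.175
```

```bash
python3 st.py
```

```text
yaw -32.03 down [-0.     0.002 -1.   ] [ 0.4806 -0.0371  0.0769] 0.17484229092902598 [-3.1  2.5  7.6] [ 0.44   0.592 -0.029] q6 0.268994284934505
```

>>> jog_arm --pt "-1 0 0 0 0 0 2" --pt "-1 0 0 0 0 0 0"

```text
clock: 9.75
ee_pos: [0.4805, -0.037, 0.0769]
tcp_rot: [-0.912, 1.586, -1.583]
force: [-3.5, 1.9, 8.1]
grip_width: 0.173
```

```bash
python3 st.py
```

```text
yaw -30.09 down [-0.     0.002 -1.   ] [ 0.4805 -0.037   0.0769] 0.17257900145393026 [-3.5  1.9  8.1] [ 0.422  0.566 -0.296] q6 0.23477972709010483
```

>>> jog_arm --pt "-0.05 0 0 0 0 0 0" --pt "-0.05 0 0 0 0 0 0" --pt "-0.05 0 0 0 0 0 0" --pt "-0.05 0 0 0 0 0 0" --pt "0.0 0 0 0.02 0 0 0" --pt "0.4 0 0 0.04 0 0 0" --pt "0.4 0 0 0.04 0 0 0" --pt "0.4 0 0 0.04 0 0 0"

```text
clock: 10.42
ee_pos: [0.4797, -0.0377, 0.2165]
tcp_rot: [-0.915, 1.585, -1.583]
force: [1.2, 0.1, -0.1]
grip_width: 0.699
```

>>> jog_arm --pt "0.4 0 0 0.04 0 0 0" --pt "0.4 0.016 0.024 0.03 0 0 0" --pt "0.4 0.016 0.025 0 0 0 0" --pt "0.4 0.016 0.025 0 0 0 0" --pt "0.4 0.016 0.025 0 0 0 0" --pt "0.4 0.016 0.026 0 0 0 0" --pt "0.4 0 0 0 0 0 0" --pt "0.4 0 0 0 0 0 0"

```text
clock: 11.08
ee_pos: [0.5605, 0.0881, 0.2848]
tcp_rot: [-0.917, 1.583, -1.582]
force: [0.0, -0.9, -0.6]
grip_width: 0.695
```

```bash
python3 st.py
python3 - <<'E'
from h import *
o=[]
for n,(r,c) in (('scene',(210,268)),('top',(185,225))):
    im=imaging.camera(n)[:,:,::-1]
    o.append(cv2.resize(im[r-50:r+50,c-50:c+50],(400,400),interpolation=cv2.INTER_CUBIC))
cv2.imwrite('pics/c7.png',np.hstack(o))
E
```

```text
yaw -29.91 down [-0.001 -0.    -1.   ] [0.5605 0.0881 0.2848] 0.6950160539730215 [ 0.  -0.9 -0.6] [-0.048  0.003 -0.043] q6 0.4993571094924705
```

View pics/c7.png

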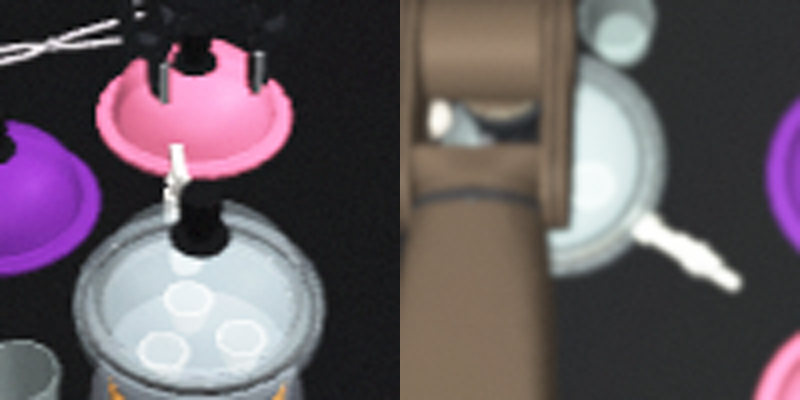

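Run:
```python
from h import *
def sil(cam,x,y):
    m=np.zeros((384*8,512*8),np.uint8)
    t=np.linspace(0,2*np.pi,60)
    for r,z0,z1 in((.017,.206,.234),(.011,.19,.206)):
        pts=np.array([proj(cam,[x+r*np.cos(a),y+r*np.sin(a),z]) for z in(z0,z1) for a in t])[:,::-1]
        h=cv2.convexHull(((pts+.5)*8).astype(np.int32)); cv2.fillConvexPoly(m,h,255)
    return cv2.resize(m,(512,384),interpolation=cv2.INTER_AREA)
for cam,(r0,r1,c0,c1) in (('top',(160,184,200,224)),('scene',(200,232,252,286))):
    g=cv2.cvtColor(cv2.imread(f'pics/{cam}0.png'),cv2.COLOR_BGR2GRAY)
    sub=g[r0:r1,c0:c1].astype(float)
    print(cam,proj(cam,[.5635,.091,.22]))
    dark=np.clip((130-sub)/100,0,1)
    np.set_printoptions(linewidth=250)
    if cam=='scene': print(sub.astype(int)[:, 4:30])
    if cam=='top':
        best=[]
        for x in np.arange(.554,.574,.001):
            for y in np.arange(.08,.1,.001):
                s=sil(cam,x,y)[r0:r1,c0:c1]/255.; best.append((((s-dark)**2).sum(),x,y))
        print(sorted(best)[:4])
    else:
        best=[]
        for x in np.arange(.554,.576,.001):
            for y in np.arange(.08,.102,.001):
                s=sil(cam,x,y)[r0:r1,c0:c1]/255.
                s2=s[10:];d2=dark[10:]   # rows>=210 only
                best.append((((s2-d2)**2).sum(),x,y))
        print(sorted(best)[:6])
```

```text
top [np.float64(170.7769695838582), np.float64(209.83448068813945)]Traceback (most recent call last):
  File "<stdin>", line 20, in <module>
  File "<stdin>", line 6, in sil
  File "h.py", line 12, in proj
    c=imaging.calibration(cam); A=np.array(c['attitude'],float)
ValueError: time passes only in moves, steps and waits
```

```bash
sed -i 's/^def ray/import functools\nCAL=functools.lru_cache(None)(lambda n: imaging.calibration(n))\ndef ray/; s/c=imaging.calibration(cam)/c=CAL(cam)/' h.py
python3 - <<'E'
from h import *
def sil(cam,x,y):
    m=np.zeros((384*8,512*8),np.uint8)
    t=np.linspace(0,2*np.pi,40)
    for r,z0,z1 in((.017,.206,.234),(.011,.19,.206)):
        pts=np.array([proj(cam,[x+r*np.cos(a),y+r*np.sin(a),z]) for z in(z0,z1) for a in t])[:,::-1]
        h=cv2.convexHull(((pts+.5)*8).astype(np.int32)); cv2.fillConvexPoly(m,h,255)
    return m
for cam,(r0,r1,c0,c1) in (('top',(160,184,200,224)),('scene',(210,232,252,286))):
    g=cv2.cvtColor(cv2.imread(f'pics/{cam}0.png'),cv2.COLOR_BGR2GRAY)
    sub=g[r0:r1,c0:c1].astype(float)
    dark=np.clip((130-sub)/100,0,1)
    np.set_printoptions(linewidth=250)
    if cam=='scene': print(sub.astype(int)[:, 4:30])
    best=[]
    for x in np.arange(.552,.576,.002):
        for y in np.arange(.08,.104,.002):
            s=sil(cam,x,y)[r0*8:r1*8,c0*8:c1*8]; s=cv2.resize(s,(c1-c0,r1-r0),interpolation=cv2.INTER_AREA)/255.; best.append((((s-dark)**2).sum().round(2),x.round(3),y.round(3)))
    for b in sorted(best)[:6]: print(cam,*b)
print(ctrl.get_state()['clock'])
E
```

```text
top 6.5 0.562 0.088
top 7.0 0.564 0.088
top 7.92 0.562 0.09
top 8.01 0.564 0.09
top 11.43 0.562 0.086
top 11.56 0.56 0.088
[[ 27  27  63 167 198 221 138  37  26  29  24  28  28  28  27  31  28  48  93  89  56  31  27  27  28  30]
 [ 81  90 107 176 200 205 126  32  15  18  23  28  23  27  31  22  20  48  96 103 105 107  87  52  29  23]
 [ 90  93 112 178 204 242 173  41  15  15  17  16  16  17  17  20  19  50  95 108 107 106 104 102  90  53]
 [ 95 106 137 199 220 244 177  45  12  15  12  13  16  16  17  22  18  98 136 132 126 115 107 108 106 106]
 [155 163 163 215 230 243 173  44  15  18  16  16  15  14  17  18  19 113 166 174 174 175 164 138 114 108]
 [163 168 169 194 197 166  83  22  14  15  18  12  13  16  18  21  15  53 157 179 179 178 178 177 175 165]
 [146 144 127 121 106  60  30  24  18  15  16  17  19  13  17  16  23  26  73 116 133 159 176 180 179 179]
 [116 113 110 117  75  35  28  26  18  16  16  16  16  15  19  21  26  28  31  79 114 125 128 140 161 177]
 [127 160 171 170  93  27  26  27  19  16  13  14  17  14  18  25  28  27  27  86 148 150 133 119 124 138]
 [170 171 174 
[... 827 characters left out ...]
3 222 222 222]
 [215 217 216 217 216 236 243 244 243 244 244 239 225 220 220 221 221 222 223 222 222 222 222 224 223 223]
 [214 215 217 218 216 217 231 238 239 236 233 223 218 218 221 220 222 222 222 221 222 222 224 224 224 223]
 [217 215 216 216 215 215 217 219 220 219 219 218 220 219 220 221 222 222 222 222 222 223 223 224 224 224]
 [215 215 216 215 217 216 229 240 239 241 237 224 221 219 219 219 221 222 222 223 222 222 223 224 225 223]
 [216 216 215 216 238 247 246 242 241 242 245 248 246 229 218 220 220 220 220 222 223 223 224 225 224 223]]
scene 70.12 0.574 0.098
scene 70.99 0.574 0.1
scene 73.24 0.574 0.096
scene 76.22 0.574 0.102
scene 76.41 0.572 0.098
scene 77.44 0.572 0.096
11.1833
```

>>> jog_arm --pt "0.4 0.0025 0 -0.03 0 0 0" --pt "0.4 0 0 -0.03 0 0 0" --pt "0.4 0 0 -0.03 0 0 0" --pt "0.4 0 0 -0.015 0 0 0" --pt "0.4 0 0 0 0 0 0" --pt "0.4 0 0 0 0 0 0"

```text
clock: 11.68
ee_pos: [0.5622, 0.0861, 0.1802]
tcp_rot: [-0.914, 1.586, -1.585]
force: [0.9, -0.2, 0.9]
grip_width: 0.702
```

```bash
python3 st.py
python3 - <<'E'
from h import *
im=imaging.camera('scene')[:,:,::-1]
cv2.imwrite('pics/c8.png',cv2.resize(im[160:250,223:313],(540,540),interpolation=cv2.INTER_CUBIC))
E
```

```text
yaw -30.13 down [-0.002 -0.    -1.   ] [0.5622 0.0861 0.1802] 0.702073008415898 [ 0.9 -0.2  0.9] [ 0.034 -0.016  0.01 ] q6 0.4996117291804603
```

View pics/c8.png

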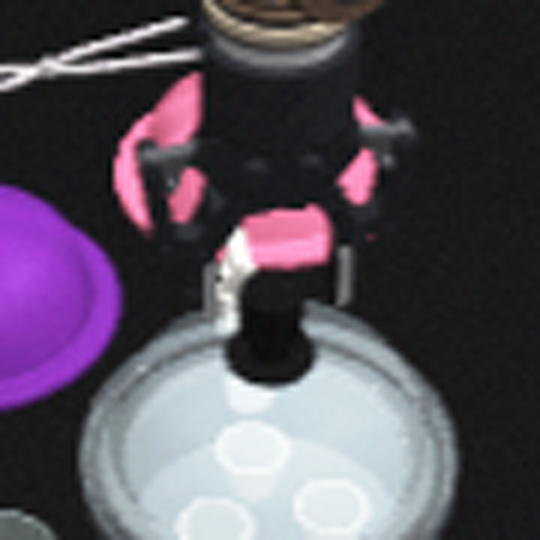

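>>> jog_arm --pt "0.4 0.001 0 -0.01 0 0 0" --pt "0.4 0 0 0 0 0 0" --pt "0.4 0 0 0 0 0 0"

```text
clock: 11.98
ee_pos: [0.5641, 0.087, 0.1712]
tcp_rot: [-0.913, 1.584, -1.584]
force: [-1.1, -0.5, 0.7]
grip_width: 0.698
```

```bash
python3 st.py
```

```text
yaw -30.05 down [ 0.001 -0.    -1.   ] [0.5641 0.087  0.1712] 0.6976463764792233 [-1.1 -0.5  0.7] [-0.03   0.008 -0.042] q6 0.4998247849845662
```

>>> jog_arm --pt "0.05 0 0 0 0 0 0" --pt "-0.1 0 0 0 0 0 0" --pt "-1 0 0 0 0 0 0" --pt "-1 0 0 0 0 0 0" --pt "-1 0 0 0 0 0 0"

```text
clock: 12.4
ee_pos: [0.5647, 0.087, 0.1717]
tcp_rot: [-0.912, 1.582, -1.585]
force: [0.6, -0.9, 3.8]
grip_width: 0.381
```

```bash
python3 st.py
python3 - <<'E'
from h import *
im=imaging.camera('scene')[:,:,::-1]
cv2.imwrite('pics/c9.png',cv2.resize(im[160:260,218:318],(600,600),interpolation=cv2.INTER_CUBIC))
E
```

```text
yaw -30.03 down [ 0.002 -0.    -1.   ] [0.5647 0.087  0.1717] 0.3812022197870373 [ 0.6 -0.9  3.8] [-0.092 -0.042  0.089] q6 0.49969902568110103
```

View pics/c9.png

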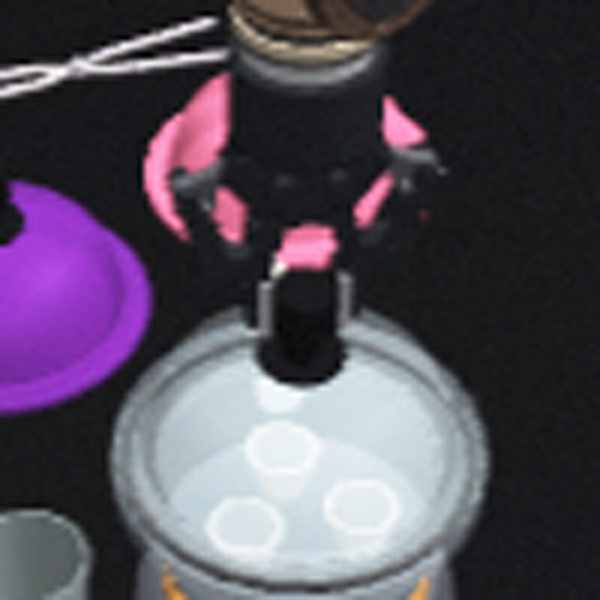

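>>> jog_arm --pt "-1 0 0 0 0 0 0" --pt "-1 0 0 0.001 0 0 0" --pt "-1 0 0 0 0 0 0" --pt "-1 0 0 0.001 0 0 0" --pt "-1 0 0 0 0 0 0"

```text
clock: 12.87
ee_pos: [0.564, 0.087, 0.1719]
tcp_rot: [-0.913, 1.584, -1.585]
force: [3.8, -1.3, -3.2]
grip_width: 0.381
```

```bash
python3 st.py
```

```text
yaw -30.06 down [ 0. -0. -1.] [0.564  0.087  0.1719] 0.38074122880809524 [ 3.8 -1.3 -3.2] [-0.255 -0.763  0.032] q6 0.5001363155036143
```

>>> jog_arm --pt "-1 0 0 0.001 0 0 0" --pt "-1 0 0 0 0 0 0"

```text
clock: 13.03
ee_pos: [0.5636, 0.0869, 0.1722]
tcp_rot: [-0.915, 1.584, -1.584]
force: [4.0, -0.5, -5.5]
grip_width: 0.379
```

```bash
python3 st.py
```

```text
yaw -30.05 down [-0.001 -0.    -1.   ] [0.5636 0.0869 0.1722] 0.3794193836456555 [ 4.  -0.5 -5.5] [-0.407 -1.106 -0.033] q6 0.5000928432155806
```

>>> jog_arm --pt "-1 0 0 0.001 0 0 0" --pt "-1 0 0 0.001 0 0 0" --pt "-1 0 0 0 0 0 0"

```text
clock: 13.28
ee_pos: [0.5628, 0.0868, 0.173]
tcp_rot: [-0.917, 1.585, -1.584]
force: [3.5, -1.4, -15.5]
grip_width: 0.381
```

>>> jog_arm --pt "-1 0 0 0.001 0 0 0" --pt "-1 0 0 0.001 0 0 0" --pt "-1 0 0 0 0 0 0"

```text
clock: 13.53
ee_pos: [0.5639, 0.0874, 0.1793]
tcp_rot: [-0.914, 1.585, -1.583]
force: [0.6, -0.1, -4.6]
grip_width: 0.377
```

```bash
python3 st.py
```

```text
yaw -30.05 down [-0.001  0.001 -1.   ] [0.5639 0.0874 0.1793] 0.3774197756852641 [ 0.6 -0.1 -4.6] [-0.065 -0.042  0.005] q6 0.4997503136423953
```

>>> jog_arm --pt "-1 0 0 0.001 0 0 0" --pt "-1 0 0 0.001 0 0 0" --pt "-1 0 0 0.001 0 0 0" --pt "-1 0 0 0.001 0 0 0" --pt "-1 0 0 0.001 0 0 0" --pt "-1 0 0 0 0 0 0" --pt "-1 0 0 0 0 0 0" --pt "-1 0 0 0 0 0 0"

```text
clock: 14.2
ee_pos: [0.5637, 0.0872, 0.1826]
tcp_rot: [-0.914, 1.584, -1.584]
force: [0.1, -0.5, -4.2]
grip_width: 0.378
```

```bash
python3 st.py
python3 - <<'E'
from h import *
im=imaging.camera('scene')[:,:,::-1]
a=cv2.resize(im[160:260,218:318],(400,400),interpolation=cv2.INTER_CUBIC)
b=cv2.resize(cv2.imread('pics/scene0.png')[160:260,218:318],(400,400),interpolation=cv2.INTER_CUBIC)
cv2.imwrite('pics/c10.png',np.hstack([b,a])); cv2.imwrite('pics/scene10.png',im)
t=imaging.camera('top')[:,:,::-1];cv2.imwrite('pics/top10.png',t)
g0=cv2.cvtColor(cv2.imread('pics/scene0.png'),cv2.COLOR_BGR2GRAY);g1=cv2.cvtColor(np.ascontiguousarray(im),cv2.COLOR_BGR2GRAY)
for z in(.112,.122,.127): print(z,proj('scene',[.563,.088,z]))
# lid dome highlights/flange: shift of dome patch
for nm,(r0,r1,c0,c1) in {'flange front':(246,262,240,296),'leftflange':(225,250,235,250),'rightflange':(225,250,286,302),'case':(150,180,170,205)}.items():
    T=g0[r0:r1,c0:c1]; S=g1[r0-8:r1+4,c0-4:c1+4]
    m=cv2.matchTemplate(S,T,cv2.TM_CCOEFF_NORMED); _,v,_,l=cv2.minMaxLoc(m); print(nm,v,l[1]-8,l[0]-4)
E
```

```text
yaw -30.04 down [-0.  0. -1.] [0.5637 0.0872 0.1826] 0.37801959150871645 [ 0.1 -0.5 -4.2] [-0.03   0.041  0.009] q6 0.4998944659092586
0.112 [np.float64(235.559296697329), np.float64(268.1014743336308)]
0.122 [np.float64(233.35480788706894), np.float64(268.1542084121169)]
0.127 [np.float64(232.24387962483308), np.float64(268.18078317988187)]
flange front 0.8748658299446106 -2 0
leftflange 0.9407187700271606 -2 0
rightflange 0.9741362929344177 -2 1
case 0.9958349466323853 0 0
```

View pics/c10.png

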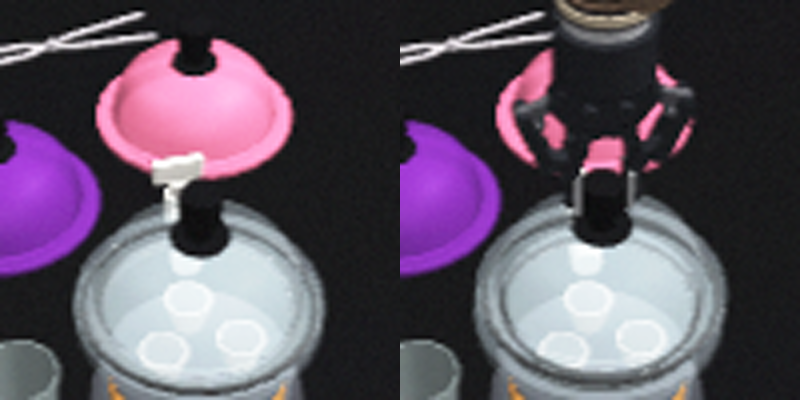

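View pics/top10.png

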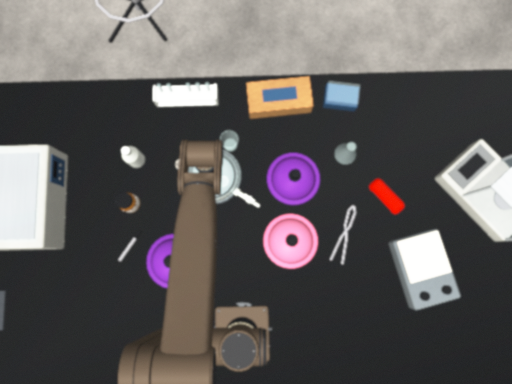

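Run:
```python
from h import *
g0=cv2.cvtColor(cv2.imread('pics/scene0.png'),cv2.COLOR_BGR2GRAY).astype(np.float32);g1=cv2.cvtColor(cv2.imread('pics/scene10.png'),cv2.COLOR_BGR2GRAY).astype(np.float32)
def edge(g,c,lo=212):
    col=g[lo:230,c]; 
    for i in range(len(col)-1):
        if col[i]<110<=col[i+1] and (col[:i+1][-3:]<110).all(): return lo+i+(110-col[i])/(col[i+1]-col[i])
d=[(c,edge(g0,c),edge(g1,c)) for c in range(264,272)]
print(d); print(np.median([a-b for _,a,b in d if a and b]))
for z in(.19,.20): print(proj('scene',[.5635,.088,z]))
# subpixel template shifts for sides
for (r0,r1,c0,c1) in ((225,250,235,250),(225,250,286,302),(218,226,262,276)):
    T=g0[r0:r1,c0:c1]; best=[]
    for dy in np.arange(0,4.01,.1):
        for dx in np.arange(-1,1.01,.25):
            W=cv2.getRectSubPix(g1,(c1-c0,r1-r0),((c0+c1-1)/2+dx,(r0+r1-1)/2-dy)); best.append((np.corrcoef(W.ravel(),T.ravel())[0,1],dy.round(2),dx))
    print(max(best))
```

```text
[(264, np.float32(223.24692), np.float32(220.2932)), (265, np.float32(223.45055), np.float32(220.55345)), (266, np.float32(223.56775), np.float32(220.97647)), (267, np.float32(223.76852), np.float32(221.15854)), (268, np.float32(223.97752), np.float32(221.3427)), (269, np.float32(223.8), np.float32(221.27972)), (270, np.float32(223.64615), np.float32(221.21213)), (271, np.float32(223.38461), np.float32(221.07895))]
2.6006317
[np.float64(217.8000269563804), np.float64(268.4058182338254)]
[np.float64(215.40413227079463), np.float64(268.46247282334815)]
(np.float64(0.9541768454251325), np.float64(1.7), np.float64(0.5))
(np.float64(0.9837514922603458), np.float64(2.4), np.float64(0.5))
(np.float64(0.9883736629843086), np.float64(2.6), np.float64(0.5))
```

>>> jog_arm --pt "-1 0 0 0.001 0 0 0" --pt "-1 0 0 0.0008 0 0 0" --pt "-1 0 0 0 0 0 0" --pt "-1 0 0 0 0 0 0" --pt "-1 0 0 0 0 0 0" --pt "-1 0 0 0 0 0 0"

```text
clock: 14.8
ee_pos: [0.5639, 0.0871, 0.1845]
tcp_rot: [-0.914, 1.584, -1.584]
force: [-0.1, 0.4, -4.2]
grip_width: 0.38
```

```bash
python3 st.py
python3 - <<'E'
from h import *
im=imaging.camera('scene')[:,:,::-1]
cv2.imwrite('pics/scene11.png',im)
cv2.imwrite('pics/c11.png',cv2.resize(im[195:275,228:308],(600,600),interpolation=cv2.INTER_CUBIC))
g0=cv2.cvtColor(cv2.imread('pics/scene0.png'),cv2.COLOR_BGR2GRAY).astype(np.float32);g1=cv2.cvtColor(np.ascontiguousarray(im),cv2.COLOR_BGR2GRAY).astype(np.float32)
T=g0[218:226,262:276]
b=[]
for dy in np.arange(0,5,.1):
  for dx in np.arange(-1,1.1,.25):
    W=cv2.getRectSubPix(g1,(14,8),(268.5+dx,221.5-dy)); b.append((np.corrcoef(W.ravel(),T.ravel())[0,1],dy,dx))
print(max(b), max(b)[1]/.24)
E
```

```text
yaw -30.04 down [-0.  0. -1.] [0.5639 0.0871 0.1845] 0.3801270186563747 [-0.1  0.4 -4.2] [ 0.004  0.031 -0.006] q6 0.4998884954509651
(np.float64(0.9905490969421125), np.float64(3.1), np.float64(0.75)) 12.916666666666668
```

View pics/c11.png

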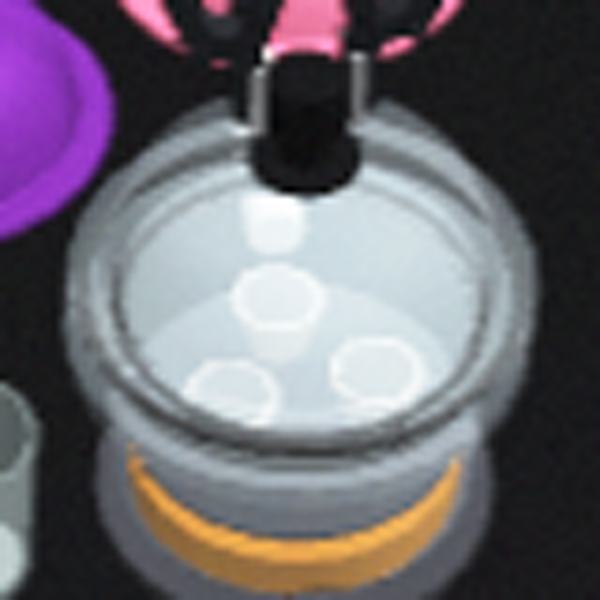

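Run:
```python
from h import *
im=cv2.imread('pics/scene11.png'); im0=cv2.imread('pics/scene0.png'); o=[]
for g,i,cx,cy in((0,im0,.5635,.089),(.0127,im,.5635,.089)):
    a=cv2.resize(i[195:275,228:308],(400,400),interpolation=cv2.INTER_CUBIC)
    for r,z,col in((.1,.112+g,(0,255,0)),(.1,.112,(0,0,255))):
        for t in np.linspace(0,2*np.pi,90,endpoint=False):
            p=proj('scene',[cx+r*np.cos(t),cy+r*np.sin(t),z]); cv2.circle(a,(int((p[1]-228+.5)*5),int((p[0]-195+.5)*5)),1,col,-1)
    o.append(a)
cv2.imwrite('pics/c12.png',np.hstack(o))
```

```text
(no output)
```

View pics/c12.png

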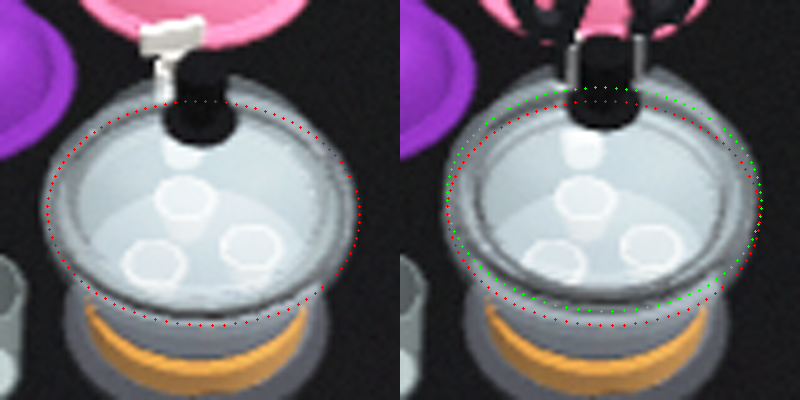

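The lid sits parallel above the base flange with an even gap, and the tap is in line, so I'm handing in.

```bash
python3 st.py; python3 -c "
from rig import ctrl
print(ctrl.finish_job())"
```

```text
yaw -30.04 down [-0. -0. -1.] [0.5638 0.0871 0.1844] 0.3783766584034296 [-0.1  0.4 -4.6] [-0.057  0.065  0.006] q6 0.4998699830353074
the job is handed in; nothing more can be done
None
```

The job is handed in after about 15 s on the robot's clock, with the tap open and the lid held by its knob about 12.8 mm above the rim. The hand-in gave no verdict.

**Tap:** I turned the key anticlockwise until the turning moment rose sharply, at the stop. A top picture then showed it in line with the spout.

**Lid:** I gripped the clear lid's knob, not the pink or purple look-alikes, and pulled in 1 mm steps. The last pull reading before the seal gave way was about 15 N. The tool then rose about 6 mm within one step, with the lid well under 4 cm. The hold at the end reads 4.2–4.6 N, about the lid's weight.

**Gap and level:** The tool rise gives 12.7–12.8 mm and the picture shift about 12.9 mm, so they agree. In an overlay on the last picture the lid looks level. An earlier left/right comparison differed by about 0.7 px, up to roughly 1° of tilt, but it was noisy through the clear glass. The lid may also have shifted sideways by about 2 mm.

**What disagreed:**
- **Fingertip height:** The real fingertips sit about 34 mm above the reported TCP. My first grip on the key closed on air above it. I then touched the key's top with the closed fingers (about 14 N) to measure the offset and corrected for it.
- **Grip width:** On the key it read about 15 mm instead of 10 mm, though the grip held.

I saw nothing else on the bench moved in the later pictures, but I did not measure each object.

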